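# Close off a spare cable gland on the alarm terminal box

## Task

The spare gland on top of the cream alarm terminal box has its stopper in but its nut is still loose. Run the nut down clockwise with the gripper's fingers until it is just finger-tight, without forcing it further by hand, then put the spanner on it and turn it another quarter turn, no more. Take the spanner off the nut again and lay it flat back on the black tool mat, and leave everything else where it stands.

Things in the scene. Friction and masses are not known exactly. Their poses are not given: they have to be found in the camera images.
- alarm_box: Cream plastic alarm terminal box screwed to the counter, 130 (x) by 190 (y) by 80 mm high, indicator lamps on the side facing the robot. Origin: centre of its underside, z up. The gland stands upright in the middle of its top, straight above the origin. Flat blind plugs 26 mm across, 4 mm high, sit 62 mm to either side along its y.
- gland (a point): On the gland's vertical axis, at the upper face of the round black thrust washer, 93 mm above the counter; fixed to the box. Below it: the washer (46 mm across, 3 mm thick), then a fixed grey hexagonal gland body (34 mm across flats, 80 to 89 mm above the counter). Above it: the nut, out of which the fixed black stopper (16 mm across) stands; its top is 130 mm above the counter.
- nut_mid (a point): Light grey plastic gland nut, started on its thread: hexagon 36 mm across flats, 42 mm over corners, flats 15 mm high, then a 9 mm dome. The point: on its axis at half the height of the flats, 101 mm above the counter when finger-tight. z up, y square to one pair of flats; turns with the nut. Clockwise from above tightens, 2 mm down per turn; it stays where it is left.
- box_top (a point): Middle of the box's top, 80 mm above the counter. How the nut feels: it starts a fifth to half a turn short of finger-tight; where exactly can only be felt. Until then it turns with about 0.1 N m (backing it off takes 0.5); at finger-tight it nips the washer and the resistance jumps to about 0.85 N m within a few degrees; forced past that, nut and washer turn together.
- tick (a point): White paint tick on the rim of the black thrust washer under the nut. The point lies on the washer's upper face, 21 mm from the gland's axis. The washer stands still while the nut is loose and turns exactly with the nut past finger-tight, so the tick goes round by the angle the nut is tightened past finger-tight. It starts at any angle.
- spanner_grip (a point): Steel open-end spanner with a red plastic sleeve on its handle, lying flat on the tool mat, 223 mm long, about 0.26 kg, centre of mass about 45 mm from this point towards the jaws. The point is in the sleeve (22 mm wide, 14 mm thick, from 42 mm before to 93 mm behind it), half-way up, 105 mm from the centre of the jaws. x points along the handle to the open jaws, z up.
- spanner_jaw (a point): Centre of the jaws, 5 mm above the spanner's flat underside: the nut's axis when it is on. Jaw faces parallel to its x, 37.6 mm apart (1.6 mm play, 5 degrees of free turn, some more under load), from 23 mm behind (throat) to 15 mm before this point, then flaring; mouth to +x, head 72 mm wide, 10 mm thick. Lowered from above it rests on the washer, this point 98 mm above the counter; it may also slide on sideways.
- mat: Black rubber tool mat fixed on the counter, 290 mm (its x) by 120 mm (its y), 3 mm thick; origin at the centre of its underside. It lies to the left or to the right of the box.
- tape_dispenser: Bystander: dark blue tape dispenser, 150 by 58 mm, 79 mm high, 0.8 kg, on the other side of the box from the mat; origin at the centre of its underside.
- hole_punch: Bystander: black and blue hole punch, 85 by 100 mm, 48 mm high, beyond the box; origin at the centre of its underside.
- gel_bottle: Bystander: white hand-gel bottle with a green cap, 60 mm across, 130 mm high, beyond the box; origin at the centre of its underside.
Not all that is in view belongs to the job. Of the things shaped like the part that bears spanner_grip, the bare steel one is meant.

How it is judged:
By the outcome, as a careful person would: the job done as asked, in the order asked, and still so for the second after the job is handed in, with the robot touching nothing.
It also fails if it takes over 72 s, if anything falls off the work surface, if the arm or the gripper's body presses on something with over 40 N, if the wrist force passes 120 N, or if a joint passes its speed limit or range.

## Robot

A 6-joint arm with a two-finger parallel gripper is mounted at the origin on the work surface. World frame = base frame: x ahead of the robot, y to its left, z up, the work surface at z = 0. Lengths are in m, angles in degrees, forces in N, time in s.
With the tool pointing down it reaches from about 0.375 to 0.9 m from the base axis. Payload 3.1 kg.
Tool frame: the origin (TCP) lies at the very end of the fingers, on their centre line; the grasp point (between the pads) lies 19 mm behind it; z points along the fingers, y is the direction in which the jaws open and shut (so a half turn about z gives the same grasp; the last joint's range is limited). The gripper opens to 87 mm and grips with 3 to 60 N. Pads are 19 mm wide; open, the fingers measure 117 mm over their backs; the gripper's body (75 mm by 190 mm) begins 51 mm behind the grasp point.
Start: joints at [65.117, 30.224, 82.088, -0, 67.689, -10.227], TCP at [0.158, 0.605, 0.223] pointing down, gripper open.
Joint ranges: [-176.69, 176.69], [-43.24, 126.21], [12.49, 139.97], [-82, 262], [0, 151.66], [-163.58, 163.58]. Speed limits (degrees/s): [159.86, 159.86, 180, 180, 180, 180].

## Interface

Orientations are given as a 3x3 rotation matrix whose columns are the frame's x, y, z axes.
In Python, from rig import bot gives the robot as it stands. The module is installed in compiled form; this text tells all that it offers.
- The arm moves only by the tool play_rows, never from a script. Its argument "targets" is a list of rows, each a list of 7 numbers: the closure, from 0 (fully open) to 1 (shut), then the shift along the world's x, y, z in m, then the turn, a rotation vector about the world's x, y, z in rad. A call has 1 to 12 rows; each row shifts and turns the commanded pose from where the row before left it; what a row does not reach is not made up. A row lasts 1/8 s, in which the tool goes at most 62.5 mm and 10.7 degrees, less where a joint would pass 70% of its speed; a pose out of reach is approached as far as the arm can. A call with a gripper value outside its range is refused whole. The fingers move at their own pace and stop on an object; the grip force is fixed at half the most. Time passes only in rows, so rows that do not move let the fingers close. It gives the time, the measured TCP pose, the force and the opening at its end, in the units of the state.
- bot.read_state(): the state, without advancing time (a new reading comes with each control period).
- bot.capture(name): name is "scene" or "side" or "wrist"; returns the picture (420x560x3 uint8, blue, green, red); there is no depth.
- bot.get_calibration(name): a dict with "fx", "fy", "cx", "cy" (pixels), "R" (3x3) and "t" (3): a world point X has camera coordinates R X + t. Camera axes: x right, y down, z forward; pixel columns grow to the right and rows downward; lengths in m; the calibration is good to about 2 mm. A picture is of the moment at which its call begins: read the wrist's pose just before it. get_calibration takes no time and is no camera call; for the wrist camera it gives the pose at the moment of the call.
- bot.hand_in(): hands the job in, once; it reports no verdict.
The state is a dict: "time_s": time; "joint_positions": joint angles; "qvel": joint speeds; "tau": joint torques, N m; "position": TCP position; "tcp_rot": TCP orientation; "force": force on the tool from outside, world axes, zero at the start; "moment": the same for the moment, N m; "opening": opening from 0.0 (shut) to 1.0 (fully open).
Only numpy, scipy, OpenCV 4.12 (cv2) and the standard library are available. Lean on these libraries where they do the work, as an engineer would, in place of code of your own. Each camera call takes 0.05 s, during which the arm holds its last target. There are 200 camera calls.

## Working session

There is one attempt and no reset: what is moved stays moved. The work goes in short steps, Python scripts to look and compute and a tool call to move; the robot and the scene stay as the last step left them, time stands still between calls to the robot, and variables do not carry over. Pictures are saved under pics/ and viewed, about 8 in all and at most 12, crops included, and the job is handed in when it is done.

Besides the shell and the picture viewer there is one more tool, called after ">>>" as name(argument=value, ...) on one line, values as JSON. play_rows: Moves the arm, as the interface text tells. Its arguments: {"type":"object","properties":{"targets":{"type":"array","items":{"type":"array","items":{"type":"number"}}}},"required":["targets"]}

```bash
mkdir -p pics
cat > h.py <<'E'
import numpy as np, cv2
from rig import bot
def ray(c,u,v):
    R=np.array(c["R"]);t=np.array(c["t"]).ravel()
    d=R.T@np.array([(u-c["cx"])/c["fx"],(v-c["cy"])/c["fy"],1]); return -R.T@t,d
def onz(c,u,v,z):
    o,d=ray(c,u,v); return o+d*(z-o[2])/d[2]
def proj(c,X):
    p=np.array(c["R"])@np.array(X)+np.array(c["t"]).ravel(); return np.array([c["fx"]*p[0]/p[2]+c["cx"],c["fy"]*p[1]/p[2]+c["cy"]])
E
python3 - <<'E'
from h import *
s=bot.read_state(); print(s)
for n in("scene","side","wrist"):
    c=bot.get_calibration(n); im=bot.capture(n); cv2.imwrite(f"pics/{n}0.png",im); R=np.array(c["R"]); print(n,c["fx"],-R.T@np.array(c["t"]).ravel(),R[2])
cv2.imwrite("pics/a0.png",np.hstack([cv2.imread("pics/scene0.png"),cv2.imread("pics/side0.png")])[:, :])
E
```

```text
{'time_s': 0.0, 'joint_positions': array([ 6.51175943e+01,  3.02787379e+01,  8.21585495e+01, -2.01897778e-03,
        6.76875654e+01, -1.02263432e+01]), 'qvel': array([-0.06146642, -0.04591242, -0.02210106,  0.03607782, -0.03549225,
        0.06232998]), 'tau': array([-5.06797369e-04, -4.40056765e+01, -1.76588559e+01,  6.31462131e-02,
        5.83112868e-02, -1.72798445e-04]), 'position': array([0.15778689, 0.60398265, 0.22156207]), 'tcp_rot': array([[-9.67465300e-01,  2.53002186e-01, -8.87294547e-04],
       [ 2.53003493e-01,  9.67463317e-01, -1.99052858e-03],
       [ 3.54816845e-04, -2.15025595e-03, -9.99997625e-01]]), 'force': array([ 0.74517599, -0.31376951,  0.14696228]), 'moment': array([ 0.00933082, -0.01717197, -0.00970249]), 'opening': 0.9959576700375017}
scene 460.0901113677729 [1.19417183 0.16347117 0.85792248] [-0.66178841 -0.08566262 -0.74478052]
side 389.0489643010697 [ 0.43918979 -0.59082172  0.59917054] [ 0.08839221  0.78896157 -0.60805136]
wrist 311.45842892083294 [0.08068168 0.62446787 0.38341469] [ 0.28470999 -0.07491566 -0.95568189]
```

View pics/scene0.png

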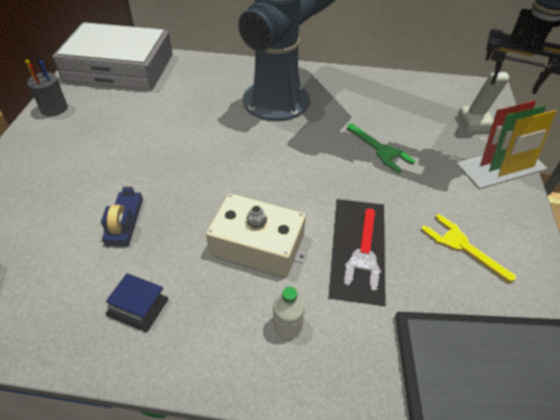

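View pics/side0.png

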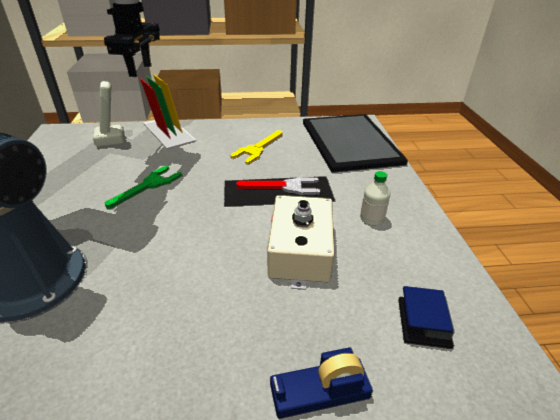

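The scene shows three spanner shapes: green (380,148), yellow (465,248) and steel with a red sleeve on the black mat (365,245). The last one fits the description (bare steel, red sleeve, on the mat). The gland is at (257,215) and the blind plugs at (230,215) and (284,229). I'll enlarge to confirm this.

Run:
```python
from h import *
a=cv2.imread("pics/scene0.png"); b=cv2.imread("pics/side0.png")
A=cv2.resize(a[185:310,195:395],None,fx=4,fy=4,interpolation=cv2.INTER_CUBIC)
B=cv2.resize(b[165:285,215:345],None,fx=2.5,fy=2.5,interpolation=cv2.INTER_CUBIC)
cv2.imwrite("pics/crA.png",A)
cs=bot.get_calibration("scene");cd=bot.get_calibration("side")
for n,im,c in(("scene",a,cs),("side",b,cd)):
    h=cv2.cvtColor(im,cv2.COLOR_BGR2HSV)
    m=(((h[...,0]<6)|(h[...,0]>174))&(h[...,1]>180)&(h[...,2]>120)).astype(np.uint8)
    k,l,st,ce=cv2.connectedComponentsWithStats(m)
    for i in range(1,k):
        if st[i,4]>80:
            pts=np.argwhere(l==i)[:,::-1]; W=np.array([onz(c,u,v,.014)[:2] for u,v in pts])
            mu=W.mean(0); w,V=np.linalg.eigh(np.cov((W-mu).T)); p=(W-mu)@V
            print(n,"red",st[i],mu,V[:,1],np.ptp(p,axis=0))
    g=cv2.cvtColor(im,cv2.COLOR_BGR2GRAY)
    m=(g<60).astype(np.uint8); k,l,st,ce=cv2.connectedComponentsWithStats(m)
    for i in range(1,k):
        if 20<st[i,4]<12000: print(n,"dark",st[i],ce[i],onz(c,*ce[i],.084),onz(c,*ce[i],.003))
```

```text
scene red [361 209  14  44 381] [0.48889994 0.29032309] [-0.99651458  0.08341875] [0.02136335 0.13284168]
scene dark [   0    0  133  125 8119] [42.79098411 45.29769676] [-0.06026921 -0.77021723  0.084     ] [-0.19156107 -0.86793859  0.003     ]
scene dark [ 239    0   96  111 4975] [277.1881407   51.70231156] [-0.15012683 -0.01788934  0.084     ] [-0.29082334 -0.03687083  0.003     ]
scene dark [535   0  25  11 212] [549.08490566   4.15566038] [-0.66612641  0.94686458  0.084     ] [-0.86082829  1.02885582  0.003     ]
scene dark [250   4  13   6  29] [256.44827586   6.37931034] [-0.4529457 -0.1387637  0.084    ] [-0.62533573 -0.1703961   0.003     ]
scene dark [ 486    4   74   90 2943] [526.59429154  42.78151546] [-0.34940509  0.79881392  0.084     ] [-0.51095839  0.86530993  0.003     ]
scene dark [92 67 17  4 35] [100.08571429  68.31428571] [ 0.03769069 -0.53595964  0.084     ] [-0.08334853 -0.60916322  0.003     ]
scene dark [95 79 18  3 31] [103.4516129  80.       ] [ 0.09588396 -0.50135653  0.084     ] [-0.01906466 -0.57093849  0.003     ]
scene dark [491 102  53  32 487] [514
[... 4539 characters left out ...]
.2015876 0.003    ]
side dark [293 215  15  11  57] [298.66666667 221.96491228] [0.55231127 0.03102452 0.084     ] [0.57009731 0.12879709 0.003     ]
side dark [296 237  11   8  74] [300.91891892 240.5       ] [ 0.54856866 -0.02658587  0.084     ] [0.56576624 0.06212864 0.003     ]
side dark [ 399  287   55   62 2720] [425.37867647 317.87794118] [ 0.72111681 -0.22689903  0.084     ] [ 0.76544405 -0.16967965  0.003     ]
side dark [320 348  32  16 157] [333.41401274 353.52866242] [ 0.56006269 -0.27596389  0.084     ] [ 0.57906748 -0.22645896  0.003     ]
side dark [ 270  367  102   52 3215] [316.25847589 391.61430793] [ 0.52474617 -0.33009953  0.084     ] [ 0.53819816 -0.28910631  0.003     ]
```

View pics/crA.png

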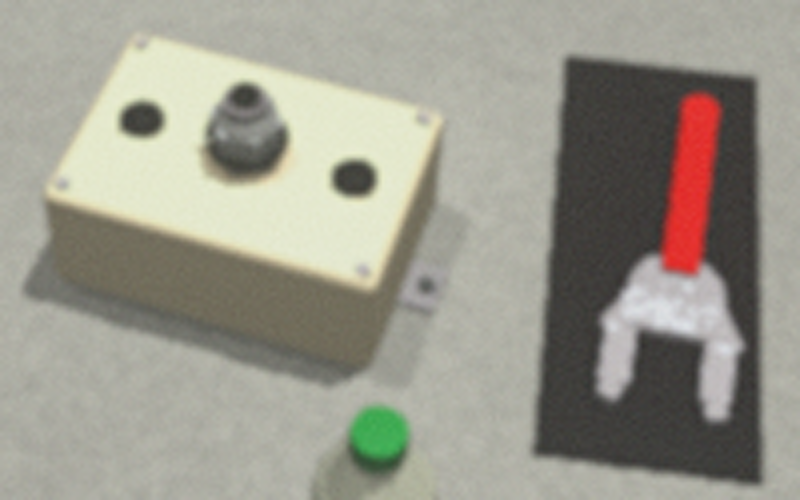

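The crop confirms it: steel jaws, red sleeve, on the black mat. Plugs are at (230.5,214.8) and (283.8,229.5), the stopper top at (256.5,208.8).

Run:
```python
from h import *
c=bot.get_calibration("scene");d=bot.get_calibration("side")
p1=onz(c,230.5,214.8,.084);p2=onz(c,283.8,229.5,.084);g=onz(c,256.5,208.8,.130)
print(p1,p2,(p1+p2)/2,np.linalg.norm(p1-p2),g,onz(d,303.2,203.6,.130))
```

```text
[ 0.55100543 -0.02088848  0.084     ] [0.57385463 0.10119904 0.084     ] [0.56243003 0.04015528 0.084     ] 0.12420728117505016 [0.5643217  0.04058469 0.13      ] [0.55969211 0.03293676 0.13      ]
```

>>> play_rows(targets=[[0,0.0335,-0.047,0.004,0,0,0],[0,0.0335,-0.047,0.004,0,0,0],[0,0.0335,-0.047,0.004,0,0,0],[0,0.0335,-0.047,0.004,0,0,0],[0,0.0335,-0.047,0.004,0,0,0],[0,0.0335,-0.047,0.004,0,0,0],[0,0.0335,-0.047,0.004,0,0,0],[0,0.0335,-0.047,0.004,0,0,0],[0,0.0335,-0.047,0.004,0,0,0],[0,0.0335,-0.047,0.004,0,0,0],[0,0.0335,-0.047,0,0,0,0],[0,0.0335,-0.047,0,0,0,0]])

```text
time_s: 1.65
position: [0.5609, 0.039, 0.2624]
tcp_rot: [[-0.967, 0.253, -0.0], [0.253, 0.967, 0.0], [0.0, 0.0, -1.0]]
force: [0.3, 0.7, 0.4]
opening: 1.002
```

Run:
```python
from h import *
s=bot.read_state();c=bot.get_calibration("wrist"); im=bot.capture("wrist"); cv2.imwrite("pics/w1.png",im)
import pickle;pickle.dump(c,open("c_w1.pkl","wb"))
print(s["time_s"],s["position"],s["joint_positions"].round(1))
p=proj(c,[.5625,.0395,.13]);print(p,proj(c,[.5625,.0395,.093]))
u,v=p.astype(int); x0=max(u-100,0);y0=max(v-75,0);print(x0,y0)
cv2.imwrite("pics/w1c.png",cv2.resize(im[y0:y0+150,x0:x0+200],None,fx=4,fy=4,interpolation=cv2.INTER_CUBIC))
```

```text
1.65 [0.56086802 0.0389735  0.26244697] [ -7.4  22.8  88.5   0.   68.7 -82.7]
[281.72666582 200.99070361] [281.61331888 191.97227491]
181 125
```

View pics/w1c.png

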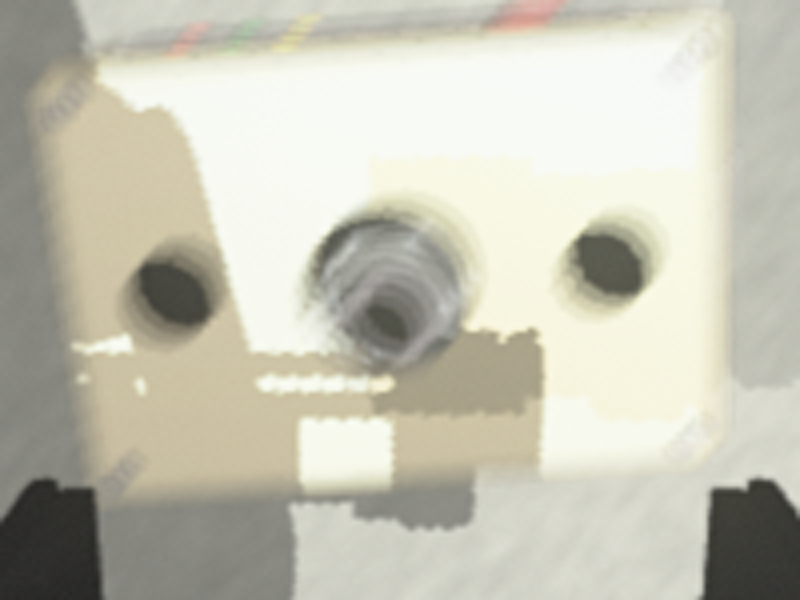

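The picture is blurred because the arm was still moving. The stopper is at about (277,205) and predicted at (282,201). I'll go lower, settle and look again.

>>> play_rows(targets=[[0,0,0,-0.03,0,0,0],[0,0,0,-0.03,0,0,0],[0,0,0,0,0,0,0],[0,0,0,0,0,0,0]])

```text
time_s: 2.2
position: [0.5606, 0.0408, 0.2033]
tcp_rot: [[-0.968, 0.253, 0.001], [0.253, 0.968, -0.0], [-0.001, 0.0, -1.0]]
force: [0.5, -0.7, 0.2]
opening: 1.002
```

Run:
```python
from h import *
s=bot.read_state();c=bot.get_calibration("wrist"); im=bot.capture("wrist"); cv2.imwrite("pics/w2.png",im)
import pickle;pickle.dump(c,open("c_w2.pkl","wb"))
print(s["time_s"],s["position"],s["moment"],s["force"])
p=proj(c,[.5625,.0395,.105]);print(p)
u,v=p.astype(int); x0=max(u-67,0);y0=max(v-50,0);print(x0,y0)
cv2.imwrite("pics/w2c.png",cv2.resize(im[y0:y0+100,x0:x0+133],None,fx=6,fy=6,interpolation=cv2.INTER_CUBIC))
```

```text
2.2 [0.56064022 0.04081191 0.20331494] [-0.08070438  0.04765691 -0.01042991] [ 0.52569842 -0.68692131  0.19676362]
[279.91942209 211.97251836]
212 161
```

View pics/w2c.png

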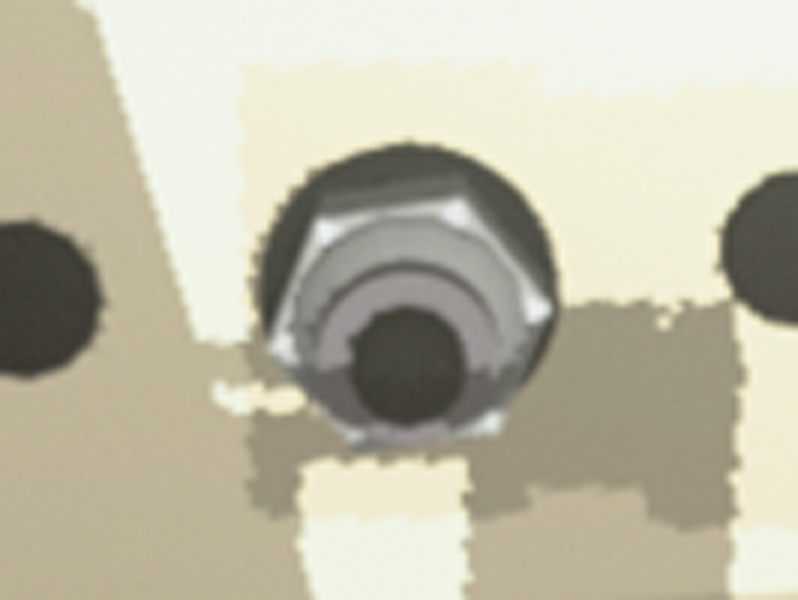

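The view is clear. Upper hex corners in the crop are (322,225), (455,205), (545,308), (495,425), (355,437) and (280,345), and the stopper top is at (408,365). The tick isn't visible from here.

Run:
```python
from h import *
import pickle
c=pickle.load(open("c_w2.pkl","rb"))
f=lambda x,y,z:onz(c,(x+.5)/6-.5+212,(y+.5)/6-.5+161,z)
P=np.array([f(x,y,.109)[:2] for x,y in[(322,225),(455,205),(545,308),(495,425),(355,437),(280,345)]])
m=P.mean(0);print(m,np.linalg.norm(P-m,axis=1)); a=np.degrees(np.arctan2(*(P-m).T[::-1]));print(a,a%60, "flat normals mod60",(a%60).mean()-30)
print("stopper",f(408,365,.13)," washer c",f(408,290,.093))
```

```text
[0.56373773 0.03898887] [0.01935701 0.01905856 0.01975894 0.01986268 0.01893812 0.01883449]
[-155.31178586  145.23988356   83.04105316   24.83408282  -39.2860779
  -95.58411317] [24.68821414 25.23988356 23.04105316 24.83408282 20.7139221  24.41588683] flat normals mod60 -6.177826231114079
stopper [0.56245359 0.03929474 0.13      ]  washer c [0.56325478 0.03895623 0.093     ]
```

>>> play_rows(targets=[[0,0.003,-0.002,-0.02,0,0,-0.125],[0,0,0,-0.02,0,0,-0.125],[0,0,0,-0.03,0,0,-0.125],[0,0,0,-0.03,0,0,0],[0,0,0,-0.006,0,0,0],[0.3,0,0,0,0,0,0],[0.5,0,0,0,0,0,0],[1,0,0,0,0,0,0],[1,0,0,0,0,0,0],[1,0,0,0,0,0,0]])

```text
time_s: 3.5
position: [0.5632, 0.0386, 0.0968]
tcp_rot: [[-0.808, 0.59, 0.0], [0.59, 0.808, -0.0], [-0.0, 0.0, -1.0]]
force: [-0.9, 1.1, 0.3]
opening: 0.514
```

```bash
cat > st.py <<'E'
from h import *
s=bot.read_state();R=s["tcp_rot"]
print(round(s["time_s"],2),s["position"].round(4),"yaw",np.degrees(np.arctan2(R[1,1],R[0,1])).round(2),"F",s["force"].round(1),"M",s["moment"].round(2),"op",round(s["opening"]*87,1),"tau6",s["tau"][5].round(2),"j",s["joint_positions"].round(0))
E
python3 st.py
```

```text
3.5 [0.5632 0.0386 0.0968] yaw 53.86 F [-0.9  1.1  0.3] M [-0.07  0.02 -0.02] op 44.7 tau6 0.0 j [ -7.  36.  97.  -0.  47. -61.]
```

Still closing; I'll wait.

>>> play_rows(targets=[[1,0,0,0,0,0,0],[1,0,0,0,0,0,0],[1,0,0,0,0,0,0],[1,0,0,0,0,0,0]])

```text
time_s: 4.0
position: [0.5631, 0.0386, 0.0966]
tcp_rot: [[-0.808, 0.59, -0.0], [0.59, 0.808, -0.0], [0.0, -0.0, -1.0]]
force: [-0.1, -1.1, 2.2]
opening: 0.412
```

```bash
python3 st.py
```

```text
4.0 [0.5631 0.0386 0.0966] yaw 53.86 F [-0.1 -1.1  2.2] M [-0.11  0.04  0.04] op 35.8 tau6 0.03 j [ -7.  36.  97.  -0.  47. -61.]
```

>>> play_rows(targets=[[1,0,0,0,0,0,-0.105],[1,0,0,0,0,0,-0.105],[1,0,0,0,0,0,-0.105],[1,0,0,-0.0001,0,0,-0.105],[1,0,0,0,0,0,-0.105],[1,0,0,-0.0001,0,0,-0.105],[1,0,0,0,0,0,-0.105],[1,0,0,0,0,0,-0.105],[1,0,0,-0.0001,0,0,-0.105],[1,0,0,0,0,0,-0.105],[1,0,0,0,0,0,0]])

```text
time_s: 5.38
position: [0.5625, 0.0384, 0.0962]
tcp_rot: [[0.109, 0.994, -0.001], [0.994, -0.109, -0.0], [-0.001, -0.001, -1.0]]
force: [-1.1, -1.7, 2.1]
opening: 0.411
```

```bash
python3 st.py
```

```text
5.38 [0.5625 0.0384 0.0962] yaw -6.24 F [-1.1 -1.7  2.1] M [-0.48  0.33 -0.14] op 35.8 tau6 0.03 j [-7. 36. 97. -0. 47. -1.]
```

>>> play_rows(targets=[[1,0,0,0,0,0,-0.0436],[1,0,0,0,0,0,-0.0436]])

```text
time_s: 5.62
position: [0.5624, 0.0384, 0.0962]
tcp_rot: [[0.195, 0.981, -0.001], [0.981, -0.195, -0.001], [-0.001, -0.001, -1.0]]
force: [-2.1, -1.6, 2.3]
opening: 0.412
```

```bash
python3 st.py
```

```text
5.62 [0.5624 0.0384 0.0962] yaw -11.23 F [-2.1 -1.6  2.3] M [-0.38  0.35  0.11] op 35.9 tau6 -0.13 j [-7. 36. 97. -0. 47.  4.]
```

>>> play_rows(targets=[[1,0,0,0,0,0,-0.0436],[1,0,0,0,0,0,-0.0436]])

```text
time_s: 5.88
position: [0.5624, 0.0384, 0.0962]
tcp_rot: [[0.279, 0.96, -0.001], [0.96, -0.279, -0.0], [-0.001, -0.001, -1.0]]
force: [-2.0, -1.4, 2.7]
opening: 0.408
```

```bash
python3 st.py
```

```text
5.88 [0.5624 0.0384 0.0962] yaw -16.23 F [-2.  -1.4  2.7] M [-0.43  0.37  0.09] op 35.5 tau6 -0.13 j [-7. 36. 97. -0. 47.  9.]
```

>>> play_rows(targets=[[1,0,0,0,0,0,-0.0436],[1,0,0,0,0,0,-0.0436]])

```text
time_s: 6.12
position: [0.5624, 0.0384, 0.0962]
tcp_rot: [[0.362, 0.932, -0.002], [0.932, -0.362, -0.0], [-0.001, -0.001, -1.0]]
force: [-1.4, -1.3, 1.0]
opening: 0.411
```

```bash
python3 st.py
```

```text
6.12 [0.5624 0.0384 0.0962] yaw -21.22 F [-1.4 -1.3  1. ] M [-0.45  0.44  0.14] op 35.8 tau6 -0.13 j [-7. 36. 97. -0. 47. 14.]
```

>>> play_rows(targets=[[1,0,0,0,0,0,-0.05],[1,0,0,0,0,0,-0.05]])

```text
time_s: 6.38
position: [0.5623, 0.0384, 0.0961]
tcp_rot: [[0.453, 0.891, -0.002], [0.891, -0.453, -0.0], [-0.001, -0.001, -1.0]]
force: [-2.3, -1.4, 2.0]
opening: 0.411
```

```bash
python3 st.py
```

```text
6.38 [0.5623 0.0384 0.0961] yaw -26.96 F [-2.3 -1.4  2. ] M [-0.39  0.32  0.11] op 35.8 tau6 -0.16 j [-7. 36. 97. -0. 47. 20.]
```

>>> play_rows(targets=[[1,0,0,0,0,0,-0.05],[1,0,0,-0.0001,0,0,-0.05]])

```text
time_s: 6.62
position: [0.5623, 0.0384, 0.096]
tcp_rot: [[0.54, 0.842, -0.002], [0.842, -0.54, -0.0], [-0.001, -0.001, -1.0]]
force: [-2.7, -0.9, 2.9]
opening: 0.41
```

```bash
python3 st.py
```

```text
6.62 [0.5623 0.0384 0.096 ] yaw -32.69 F [-2.7 -0.9  2.9] M [-0.41  0.43  0.1 ] op 35.7 tau6 -0.16 j [-7. 36. 97. -0. 47. 25.]
```

>>> play_rows(targets=[[1,0,0,0,0,0,-0.05],[1,0,0,0,0,0,-0.05]])

```text
time_s: 6.88
position: [0.5622, 0.0385, 0.0961]
tcp_rot: [[0.621, 0.784, -0.002], [0.784, -0.621, -0.0], [-0.001, -0.001, -1.0]]
force: [-2.1, -0.8, 2.1]
opening: 0.409
```

```bash
python3 st.py
```

```text
6.88 [0.5622 0.0385 0.0961] yaw -38.42 F [-2.1 -0.8  2.1] M [-0.34  0.47  0.11] op 35.6 tau6 -0.16 j [-7. 36. 97. -0. 47. 31.]
```

>>> play_rows(targets=[[1,0,0,0,0,0,-0.05],[1,0,0,-0.0001,0,0,-0.05]])

```text
time_s: 7.12
position: [0.5622, 0.0385, 0.096]
tcp_rot: [[0.697, 0.718, -0.002], [0.718, -0.697, -0.0], [-0.002, -0.001, -1.0]]
force: [-2.6, -1.9, 3.4]
opening: 0.409
```

```bash
python3 st.py
```

```text
7.12 [0.5622 0.0385 0.096 ] yaw -44.15 F [-2.6 -1.9  3.4] M [-0.37  0.49  0.12] op 35.6 tau6 -0.16 j [-7. 36. 97. -0. 47. 37.]
```

>>> play_rows(targets=[[1,0,0,0,0,0,-0.05],[1,0,0,0,0,0,-0.05]])

```text
time_s: 7.38
position: [0.5621, 0.0385, 0.096]
tcp_rot: [[0.765, 0.644, -0.002], [0.644, -0.765, -0.0], [-0.002, -0.001, -1.0]]
force: [-1.5, -0.9, 3.3]
opening: 0.409
```

```bash
python3 st.py
```

```text
7.38 [0.5621 0.0385 0.096 ] yaw -49.88 F [-1.5 -0.9  3.3] M [-0.32  0.47  0.1 ] op 35.6 tau6 -0.15 j [-7. 36. 97. -0. 47. 42.]
```

>>> play_rows(targets=[[1,0,0,0,0,0,-0.05],[1,0,0,0,0,0,-0.05]])

```text
time_s: 7.62
position: [0.5621, 0.0386, 0.0959]
tcp_rot: [[0.825, 0.565, -0.002], [0.565, -0.825, -0.0], [-0.002, -0.001, -1.0]]
force: [-1.6, -0.3, 0.8]
opening: 0.406
```

```bash
python3 st.py
```

```text
7.62 [0.5621 0.0386 0.0959] yaw -55.61 F [-1.6 -0.3  0.8] M [-0.34  0.52  0.1 ] op 35.3 tau6 -0.15 j [-7. 36. 97. -0. 47. 48.]
```

>>> play_rows(targets=[[1,0,0,0,0,0,-0.05],[1,0,0,-0.0001,0,0,-0.05]])

```text
time_s: 7.88
position: [0.5621, 0.0387, 0.0959]
tcp_rot: [[0.877, 0.48, -0.002], [0.48, -0.877, -0.0], [-0.002, -0.001, -1.0]]
force: [-1.9, -0.7, 2.4]
opening: 0.409
```

```bash
python3 st.py
```

```text
7.88 [0.5621 0.0387 0.0959] yaw -61.34 F [-1.9 -0.7  2.4] M [-0.27  0.56  0.16] op 35.6 tau6 -0.15 j [-7. 36. 97. -0. 47. 54.]
```

>>> play_rows(targets=[[1,0,0,0,0,0,-0.05],[1,0,0,0,0,0,-0.05]])

```text
time_s: 8.12
position: [0.5621, 0.0387, 0.0959]
tcp_rot: [[0.921, 0.39, -0.002], [0.39, -0.921, -0.0], [-0.002, -0.001, -1.0]]
force: [-1.6, -0.9, 3.2]
opening: 0.412
```

```bash
python3 st.py
```

```text
8.12 [0.5621 0.0387 0.0959] yaw -67.07 F [-1.6 -0.9  3.2] M [-0.3   0.59  0.14] op 35.8 tau6 -0.15 j [-7. 36. 97. -0. 47. 60.]
```

>>> play_rows(targets=[[1,0,0,0,0,0,-0.05],[1,0,0,0,0,0,-0.05]])

```text
time_s: 8.38
position: [0.562, 0.0387, 0.0958]
tcp_rot: [[0.955, 0.296, -0.002], [0.296, -0.955, 0.0], [-0.002, -0.001, -1.0]]
force: [-2.2, -0.5, 2.5]
opening: 0.408
```

```bash
python3 st.py
```

```text
8.38 [0.562  0.0387 0.0958] yaw -72.8 F [-2.2 -0.5  2.5] M [-0.26  0.52  0.12] op 35.5 tau6 -0.15 j [-7. 36. 97. -0. 47. 65.]
```

>>> play_rows(targets=[[1,0,0,0,0,0,-0.05],[1,0,0,-0.0001,0,0,-0.05]])

```text
time_s: 8.62
position: [0.562, 0.0388, 0.0957]
tcp_rot: [[0.98, 0.199, -0.002], [0.199, -0.98, 0.0], [-0.002, -0.001, -1.0]]
force: [-2.2, -1.2, 3.9]
opening: 0.412
```

```bash
python3 st.py
```

```text
8.62 [0.562  0.0388 0.0957] yaw -78.53 F [-2.2 -1.2  3.9] M [-0.2   0.61  0.09] op 35.9 tau6 -0.14 j [-7. 36. 97. -0. 47. 71.]
```

>>> play_rows(targets=[[1,0,0,0,0,0,-0.05],[1,0,0,0,0,0,-0.05]])

```text
time_s: 8.88
position: [0.562, 0.0389, 0.0957]
tcp_rot: [[0.995, 0.1, -0.002], [0.1, -0.995, 0.0], [-0.002, -0.0, -1.0]]
force: [-1.4, -0.6, 2.7]
opening: 0.411
```

```bash
python3 st.py
```

```text
8.88 [0.562  0.0389 0.0957] yaw -84.26 F [-1.4 -0.6  2.7] M [-0.15  0.52  0.1 ] op 35.8 tau6 -0.14 j [-7. 36. 97. -0. 47. 77.]
```

>>> play_rows(targets=[[1,0,0,0,0,0,-0.05],[1,0,0,0,0,0,-0.05]])

```text
time_s: 9.12
position: [0.562, 0.0389, 0.0958]
tcp_rot: [[1.0, 0.002, -0.002], [0.002, -1.0, -0.0], [-0.002, 0.0, -1.0]]
force: [-2.4, 0.4, 2.4]
opening: 0.409
```

```bash
python3 st.py
```

```text
9.12 [0.562  0.0389 0.0958] yaw -89.87 F [-2.4  0.4  2.4] M [0.04 0.57 0.85] op 35.6 tau6 0.61 j [-7. 36. 97. -0. 47. 83.]
```

Finger-tight: the moment jumped from 0.10 to 0.85 N m in this step, at yaw −89.9°. I'll release, lift and look for the tick.

>>> play_rows(targets=[[0,0,0,0,0,0,0],[0,0,0,0,0,0,0],[0,0,0,0,0,0,0],[0,0,0,0,0,0,0],[0,0,0,0.05,0,0,0],[0,0,0,0.055,0,0,0],[0,0,0,0,0,0,0],[0,0,0,0,0,0,0]])

```text
time_s: 10.12
position: [0.5626, 0.0387, 0.2007]
tcp_rot: [[1.0, -0.001, -0.0], [-0.001, -1.0, 0.0], [-0.0, -0.0, -1.0]]
force: [0.0, 0.8, -1.7]
opening: 0.993
```

```bash
python3 st.py
python3 - <<'E'
from h import *
import pickle
o=[]
for n in("wrist","scene","side"):
    c=bot.get_calibration(n); im=bot.capture(n); cv2.imwrite(f"pics/{n}3.png",im);pickle.dump(c,open(f"c_{n}3.pkl","wb"))
    u,v=proj(c,[.563,.039,.1]).astype(int); w,h=(56,50) if n=="wrist" else (26,25); print(n,u-w,v-h)
    o.append(cv2.resize(im[v-h:v+h,u-w:u+w],(h and (400 if n=="wrist" else 200),(357 if n=="wrist" else 192)),interpolation=cv2.INTER_CUBIC))
r=np.zeros((384,200,3),np.uint8); r[:192]=o[1]; r[192:]=o[2]
l=np.zeros((384,400,3),np.uint8); l[:357]=o[0]
cv2.imwrite("pics/t3.png",np.hstack([l,r]))
E
```

```text
10.12 [0.5626 0.0387 0.2007] yaw -90.04 F [ 0.   0.8 -1.7] M [-0.06  0.19 -0.  ] op 86.4 tau6 0.0 j [-7. 27. 92.  0. 61. 83.]
wrist 224 161
scene 230 192
side 277 188
```

View pics/t3.png

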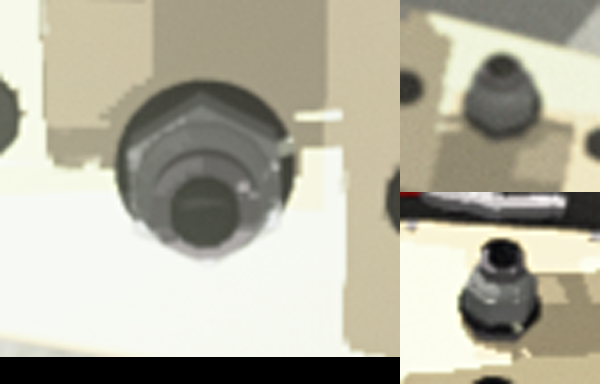

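The tick is visible in the wrist crop at (288,147) and in the side crop at (116,133). Next I'll go above the spanner.

>>> play_rows(targets=[[0,-0.008,0.05,0.01,0,0,-0.017],[0,-0.008,0.05,0,0,0,-0.017],[0,-0.008,0.05,0,0,0,-0.017],[0,-0.008,0.05,0,0,0,-0.017],[0,-0.006,0.048,-0.01,0,0,-0.017],[0,0,0,0,0,0,0],[0,0,0,0,0,0,0],[0,0,0,0,0,0,0]])

```text
time_s: 11.28
position: [0.5254, 0.2854, 0.2005]
tcp_rot: [[0.996, -0.087, -0.001], [-0.087, -0.996, -0.001], [-0.001, 0.001, -1.0]]
force: [0.2, 0.8, -0.8]
opening: 0.997
```

```bash
python3 st.py
python3 - <<'E'
from h import *
import pickle
cw=pickle.load(open("c_wrist3.pkl","rb"));cd=bot.get_calibration("side")
for n,c,u,v in(("w",cw,304.6-.36,202.2-.36),("s",cd,307.2,222.6)):
    t=onz(c,u,v,.093)[:2]-[.563,.039]; print("tick",n,np.linalg.norm(t),np.degrees(np.arctan2(t[1],t[0])))
c=bot.get_calibration("wrist");im=bot.capture("wrist");cv2.imwrite("pics/w4.png",im)
pickle.dump(c,open("c_w4.pkl","wb"))
h=cv2.cvtColor(im,cv2.COLOR_BGR2HSV)
m=(((h[...,0]<6)|(h[...,0]>174))&(h[...,1]>150)&(h[...,2]>90)).astype(np.uint8)
k,l,st,ce=cv2.connectedComponentsWithStats(m);i=1+np.argmax(st[1:,4]);print(st[i])
W=np.array([onz(c,u,v,.016)[:2] for u,v in np.argwhere(l==i)[:,::-1]]);mu=W.mean(0)
w,V=np.linalg.eigh(np.cov((W-mu).T));p=(W-mu)@V;d=V[:,1]*np.sign(V[0,1]);print(mu,np.degrees(np.arctan2(d[1],d[0])),np.ptp(p,axis=0),"front end",mu+d*np.max((W-mu)@d))
E
```

```text
11.28 [0.5254 0.2854 0.2005] yaw -95.01 F [ 0.2  0.8 -0.8] M [-0.06  0.15  0.03] op 86.7 tau6 -0.0 j [ 18.  30.  87.  -0.  63. 113.]
tick w 0.022254369081262788 -71.72794248483652
tick s 0.022773771605791627 -78.5453085931524
[ 270  160   20  110 2031]
[0.49628522 0.28977596] -4.730740305738125 [0.02248467 0.13428551] front end [0.55945457 0.28454837]
```

View pics/w4.png

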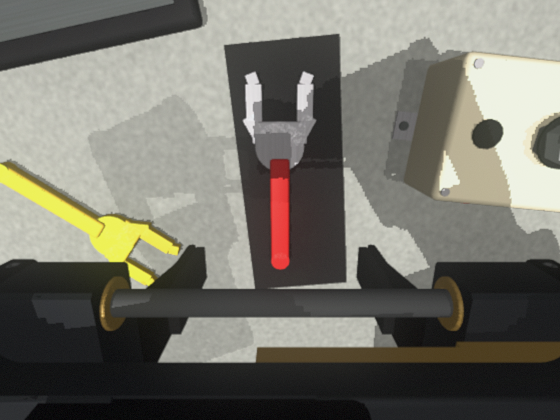

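The wrist view shows the sleeve from (280,160) to (280,268) and the jaws at (252–306,73). Two views disagree by 6 mm along the handle, so I'll check against the blind plug at (487,133).

Run:
```python
from h import *
import pickle
c=pickle.load(open("c_w4.pkl","rb"));s=bot.get_calibration("scene")
print("plug w",onz(c,487,133.5,.084),"scene",onz(s,283.8,229.5,.084))
for z in(.013,):
  print("tips w",onz(c,252,74,z),onz(c,306,74,z),"scene",onz(s,195+610/4,185+397/4,z),onz(s,195+716/4,185+418/4,z))
  print("throat w",onz(c,279,122,z),"scene",onz(s,195+682/4,185+333/4,z))
```

```text
plug w [0.57609465 0.10141787 0.084     ] scene [0.57385463 0.10119904 0.084     ]
tips w [0.64973386 0.30473707 0.013     ] [0.64488116 0.24912018 0.013     ] scene [0.64456533 0.2504082  0.013     ] [0.64892278 0.3067622  0.013     ]
throat w [0.59973416 0.28117228 0.013     ] scene [0.59721623 0.28797978 0.013     ]
```

>>> play_rows(targets=[[0.4,0.003,0.002,-0.05,0,0,0],[0.4,0,0,-0.055,0,0,0],[0.4,0,0,-0.05,0,0,0],[0.5,0,0,-0.03,0,0,0],[0.6,0,0,-0.01,0,0,0],[0.7,0,0,0,0,0,0],[1,0,0,0,0,0,0],[1,0,0,0,0,0,0],[1,0,0,0,0,0,0],[1,0,0,0,0,0,0],[1,0,0,0,0,0,0],[1,0,0,0,0,0,0]])

```text
time_s: 12.82
position: [0.5293, 0.2888, 0.0074]
tcp_rot: [[0.996, -0.085, 0.003], [-0.085, -0.996, 0.0], [0.003, -0.001, -1.0]]
force: [0.2, -1.3, 6.2]
opening: 0.251
```

```bash
python3 st.py
```

```text
12.82 [0.5293 0.2888 0.0074] yaw -94.9 F [ 0.2 -1.3  6.2] M [-0.35  0.13 -0.07] op 21.9 tau6 -0.06 j [ 18.  46.  93.  -0.  41. 113.]
```

>>> play_rows(targets=[[1,0,0,0.015,0,0,0],[1,0,0,0.03,0,0,0],[1,0,0,0.04,0,0,0],[1,0,0,0.045,0,0,0],[1,0,0,0.04,0,0,0],[1,0,0,0,0,0,0],[1,0,0,0,0,0,0]])

```text
time_s: 13.7
position: [0.5266, 0.2884, 0.175]
tcp_rot: [[0.996, -0.086, -0.003], [-0.086, -0.996, -0.001], [-0.003, 0.001, -1.0]]
force: [-0.4, 0.2, -2.2]
opening: 0.248
```

```bash
python3 st.py
python3 - <<'E'
from h import *
import pickle
c=bot.get_calibration("wrist");im=bot.capture("wrist");cv2.imwrite("pics/w5.png",im);pickle.dump(c,open("c_w5.pkl","wb"))
b=bot.capture("side");cv2.imwrite("pics/s5.png",b)
u,v=proj(bot.get_calibration("side"),bot.read_state()["position"]).astype(int);print(u,v)
cv2.imwrite("pics/v5.png",np.hstack([cv2.resize(im[:300,100:460],(540,450)),cv2.resize(b[max(v-60,0):v+60,u-32:u+38],(260,450))]))
E
```

```text
13.7 [0.5266 0.2884 0.175 ] yaw -94.91 F [-0.4  0.2 -2.2] M [-0.06  0.29 -0.01] op 21.6 tau6 -0.0 j [ 18.  32.  88.   0.  60. 113.]
275 128
```

View pics/v5.png

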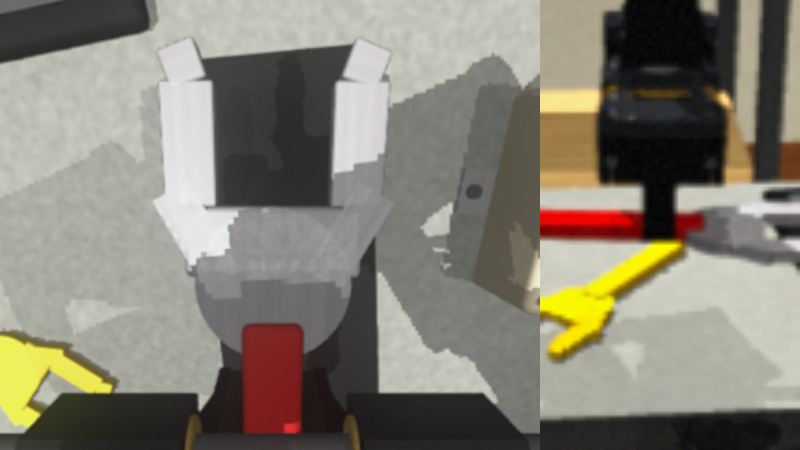

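The spanner is held level. The inner jaw faces in the crop are at x=213 and 333, the throat at y=206.

Run:
```python
from h import *
import pickle
c=pickle.load(open("c_w5.pkl","rb"))
P=np.array([.5266,.2884]); 
for z in(.1806,.186):
  g=lambda x,y:onz(c,100+x/1.5,y/1.5,z)[:2]
  a,b,t1,t2=g(213,110),g(333,110),g(214,206),g(333,206)
  d1,d2=a-t1,b-t2; u=d1/np.linalg.norm(d1)+d2/np.linalg.norm(d2);u/=np.linalg.norm(u)
  t=(t1+t2)/2; j=t+.023*u
  print(z,"width",np.linalg.norm(a-b),np.linalg.norm(t1-t2),"ang",np.degrees(np.arctan2(*u[::-1])),[np.degrees(np.arctan2(*d[::-1])) for d in(d1,d2)],"jaw",j,"from tcp",j-P,np.linalg.norm(j-P))
```

```text
0.1806 width 0.03689116855569604 0.03876169292401403 ang -4.512273414211317 [np.float64(-6.3714493335587665), np.float64(-2.6530974948638697)] jaw [0.62102848 0.27974154] from tcp [ 0.09442848 -0.00865846] 0.0948246147688674
0.186 width 0.035613187760926375 0.037418913579552175 ang -4.512273414211353 [np.float64(-6.371449333558797), np.float64(-2.653097494863908)] jaw [0.62141602 0.27972619] from tcp [ 0.09481602 -0.00867381] 0.0952119370607665
```

>>> play_rows(targets=[[1,-0.001,-0.0301,0,0,0,0.1031],[1,-0.001,-0.0301,0,0,0,0.1031],[1,-0.001,-0.0301,0,0,0,0.1031],[1,-0.001,-0.0301,0,0,0,0.1031],[1,-0.001,-0.0301,0,0,0,0.1031],[1,-0.001,-0.0301,0,0,0,0.1031],[1,-0.001,-0.0301,0,0,0,0.1031],[1,-0.001,-0.0301,0,0,0,0.1031],[1,-0.001,-0.0301,0,0,0,0.1031],[1,-0.001,-0.0302,0,0,0,0.1031],[1,-0.001,-0.0302,0,0,0,0.1031],[1,0,0,0,0,0,0]])

```text
time_s: 15.3
position: [0.5166, -0.0443, 0.1744]
tcp_rot: [[0.502, 0.865, -0.002], [0.865, -0.502, 0.0], [-0.001, -0.002, -1.0]]
force: [1.4, 0.8, -2.6]
opening: 0.244
```

>>> play_rows(targets=[[1,0,0,0,0,0,0],[1,0,0,0,0,0,0]])

```text
time_s: 15.55
position: [0.5167, -0.0416, 0.1754]
tcp_rot: [[0.498, 0.867, -0.001], [0.867, -0.498, 0.001], [-0.0, -0.001, -1.0]]
force: [-0.2, 0.3, -2.5]
opening: 0.248
```

```bash
python3 st.py
python3 - <<'E'
from h import *
import pickle
c=bot.get_calibration("wrist");im=bot.capture("wrist");cv2.imwrite("pics/w6.png",im);pickle.dump(c,open("c_w6.pkl","wb"))
cv2.imwrite("pics/v6.png",cv2.resize(im[:280,150:430],(700,700))[:600])
E
```

```text
15.55 [ 0.5167 -0.0416  0.1754] yaw -29.9 F [-0.2  0.3 -2.5] M [-0.14  0.15 -0.05] op 21.6 tau6 0.01 j [-17.  26. 100.   0.  54.  13.]
```

View pics/v6.png

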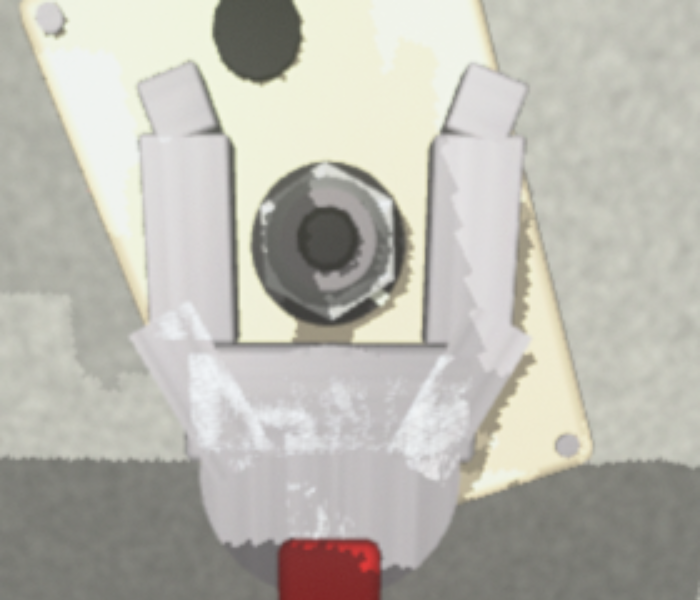

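The jaws are parallel to the flats. The stopper is at (328,237), the inner jaw faces at x=235 and 428, the throat at y=343.

Run:
```python
from h import *
import pickle
c=pickle.load(open("c_w6.pkl","rb"))
g=lambda x,y,z:onz(c,150+(x+.5)/2.5-.5,(y+.5)/2.5-.5,z)[:2]
s=g(328,237,.13);nl,nr=g(262,240,.1085),g(394,240,.1085);n=(nl+nr)/2
z=.181;u=np.array([.498,.867]);v=np.array([-.867,.498])
a,b,t1,t2=g(234,160,z),g(430,160,z),g(238,343,z),g(424,343,z)
print("widths",np.linalg.norm(a-b),np.linalg.norm(t1-t2),np.linalg.norm(nl-nr))
j=(t1+t2)/2+.023*u; print("stopper",s,"nut",n,"jaw",j,"ang",[np.degrees(np.arctan2(*d[::-1])) for d in(a-t1,b-t2)])
for q in(s,n,[.563,.0388]): e=np.array(q)-j; print("move",e,"along",e@u,"lat",e@v)
T=g(385,297,.093)-s;print("tick",np.linalg.norm(T),np.degrees(np.arctan2(T[1],T[0])))
```

```text
widths 0.03590582362205044 0.03636676970709169 0.03642057712295853
stopper [0.5641688  0.03888366] nut [0.56435217 0.03931465] jaw [0.56507208 0.03904319] ang [np.float64(59.45286175044995), np.float64(60.26020766228448)]
move [-0.00090328 -0.00015952] along -0.0005881385078933344 lat 0.0007037009449998719
move [-0.00071991  0.00027146] along -0.00012315603824146075 lat 0.0007593475837807499
move [-0.00207208 -0.00024319] along -0.001242738811691345 lat 0.0016753878050731
tick 0.022573898087437712 -70.85144607479977
```

>>> play_rows(targets=[[1,-0.0012,0,-0.025,0,0,0],[1,0,0,-0.025,0,0,0],[1,0,0,-0.012,0,0,0],[1,0,0,0,0,0,0],[1,0,0,0,0,0,0]])

```text
time_s: 16.23
position: [0.5165, -0.0426, 0.1145]
tcp_rot: [[0.499, 0.867, 0.001], [0.867, -0.499, -0.0], [0.0, 0.001, -1.0]]
force: [-0.0, 0.3, -2.9]
opening: 0.247
```

```bash
python3 st.py
```

```text
16.23 [ 0.5165 -0.0426  0.1145] yaw -29.92 F [-0.   0.3 -2.9] M [-0.13  0.08  0.02] op 21.5 tau6 -0.0 j [-17.  31. 103.   0.  45.  13.]
```

>>> play_rows(targets=[[1,0,0,-0.004,0,0,0],[1,0,0,-0.004,0,0,0],[1,0,0,0,0,0,0]])

```text
time_s: 16.6
position: [0.5155, -0.0425, 0.1056]
tcp_rot: [[0.499, 0.867, -0.001], [0.867, -0.499, 0.0], [-0.0, -0.001, -1.0]]
force: [0.8, 0.6, -2.5]
opening: 0.246
```

```bash
python3 st.py
```

```text
16.6 [ 0.5155 -0.0425  0.1056] yaw -29.94 F [ 0.8  0.6 -2.5] M [-0.16  0.1   0.05] op 21.4 tau6 -0.0 j [-17.  32. 103.   0.  44.  13.]
```

>>> play_rows(targets=[[1,0,0,-0.003,0,0,0],[1,0,0,-0.002,0,0,0],[1,0,0,0,0,0,0]])

```text
time_s: 16.98
position: [0.5157, -0.0426, 0.1005]
tcp_rot: [[0.499, 0.867, -0.001], [0.867, -0.499, 0.0], [-0.0, -0.001, -1.0]]
force: [0.5, 0.8, -2.8]
opening: 0.246
```

```bash
python3 st.py
```

```text
16.98 [ 0.5157 -0.0426  0.1005] yaw -29.94 F [ 0.5  0.8 -2.8] M [-0.22  0.11 -0.  ] op 21.4 tau6 0.0 j [-17.  33. 104.   0.  44.  13.]
```

>>> play_rows(targets=[[1,0,0,-0.0015,0,0,0],[1,0,0,0,0,0,0]])

```text
time_s: 17.23
position: [0.5159, -0.0426, 0.0993]
tcp_rot: [[0.499, 0.867, -0.0], [0.867, -0.499, 0.0], [-0.0, -0.0, -1.0]]
force: [0.7, 0.2, -3.0]
opening: 0.249
```

```bash
python3 st.py
```

```text
17.23 [ 0.5159 -0.0426  0.0993] yaw -29.94 F [ 0.7  0.2 -3. ] M [-0.16  0.1   0.02] op 21.6 tau6 -0.0 j [-17.  33. 104.  -0.  43.  13.]
```

The spanner is on the flats without touching the washer. Next, the rows for the arc about the gland axis.

Run:
```python
from h import *
G=np.array([.563,.0388]);r=np.array([.5159,-.0426])-G
f=lambda a:G+np.array([[np.cos(a),-np.sin(a)],[np.sin(a),np.cos(a)]])@r
for i in range(17):
    d=f(-np.radians(6*(i+1)))-f(-np.radians(6*i)); print(6*(i+1),d.round(4))
```

```text
6 [-0.0083  0.0054]
12 [-0.0076  0.0062]
18 [-0.007  0.007]
24 [-0.0062  0.0077]
30 [-0.0054  0.0083]
36 [-0.0045  0.0088]
42 [-0.0035  0.0092]
48 [-0.0025  0.0095]
54 [-0.0015  0.0097]
60 [-0.0005  0.0098]
66 [0.0005 0.0098]
72 [0.0015 0.0097]
78 [0.0026 0.0095]
84 [0.0035 0.0092]
90 [0.0045 0.0088]
96 [0.0054 0.0083]
102 [0.0062 0.0076]
```

>>> play_rows(targets=[[1,-0.0083,0.0054,0,0,0,-0.1047],[1,-0.0076,0.0062,0,0,0,-0.1047],[1,-0.007,0.007,0,0,0,-0.1047],[1,-0.0062,0.0077,0,0,0,-0.1047]])

```text
time_s: 17.73
position: [0.4882, -0.0174, 0.0998]
tcp_rot: [[0.808, 0.589, 0.003], [0.589, -0.808, -0.003], [0.001, 0.004, -1.0]]
force: [2.0, -2.5, -2.8]
opening: 0.249
```

```bash
python3 st.py
```

```text
17.73 [ 0.4882 -0.0174  0.0998] yaw -53.9 F [ 2.  -2.5 -2.8] M [-0.66 -0.07  0.65] op 21.6 tau6 0.0 j [-15.  31. 108.  -0.  40.  39.]
```

>>> play_rows(targets=[[1,-0.0054,0.0083,0,0,0,-0.1047],[1,-0.0045,0.0088,0,0,0,-0.1047],[1,-0.0035,0.0092,0,0,0,-0.1047],[1,-0.0025,0.0095,0,0,0,-0.1047],[1,-0.0015,0.0097,0,0,0,-0.1047],[1,-0.0005,0.0098,0,0,0,-0.1047]])

```text
time_s: 18.48
position: [0.4693, 0.0379, 0.0995]
tcp_rot: [[1.0, 0.002, 0.001], [0.002, -1.0, -0.003], [0.001, 0.003, -1.0]]
force: [0.7, -5.2, -3.4]
opening: 0.248
```

```bash
python3 st.py
```

```text
18.48 [0.4693 0.0379 0.0995] yaw -89.91 F [ 0.7 -5.2 -3.4] M [-1.07  0.28  0.38] op 21.6 tau6 -0.25 j [ -9.  31. 110.  -0.  39.  81.]
```

>>> play_rows(targets=[[1,0.0005,0.0098,0,0,0,-0.1047],[1,0.0015,0.0097,0,0,0,-0.1047],[1,0.0026,0.0095,0,0,0,-0.1047],[1,0.0035,0.0092,0,0,0,-0.1047],[1,0,0,0,0,0,0],[1,0,0,0,0,0,0]])

```text
time_s: 19.23
position: [0.477, 0.0762, 0.0994]
tcp_rot: [[0.915, -0.403, -0.0], [-0.403, -0.915, -0.002], [0.0, 0.001, -1.0]]
force: [0.2, -4.2, -2.7]
opening: 0.247
```

```bash
python3 st.py
python3 - <<'E'
from h import *
import pickle
o=[]
for n in("wrist","scene","side"):
    c=bot.get_calibration(n); im=bot.capture(n); cv2.imwrite(f"pics/{n}7.png",im);pickle.dump(c,open(f"c_{n}7.pkl","wb"))
    u,v=proj(c,[.563,.039,.1]).astype(int); w,h=(60,60) if n=="wrist" else (25,25); print(n,u-w,v-h)
    y0=max(v-h,0);cr=im[y0:y0+2*h,u-w:u+w];print(y0,cr.shape)
    o.append(cv2.resize(cr,(480,480) if n=="wrist" else(240,240),interpolation=cv2.INTER_CUBIC))
cv2.imwrite("pics/t7.png",np.hstack([o[0],np.vstack(o[1:])]))
E
```

```text
19.23 [0.477  0.0762 0.0994] yaw -113.76 F [ 0.2 -4.2 -2.7] M [-0.86  0.29  0.15] op 21.5 tau6 0.2 j [ -4.  31. 109.  -0.  40. 110.]
wrist 220 29
29 (120, 120, 3)
scene 231 192
192 (50, 50, 3)
side 278 188
188 (50, 50, 3)
```

View pics/t7.png

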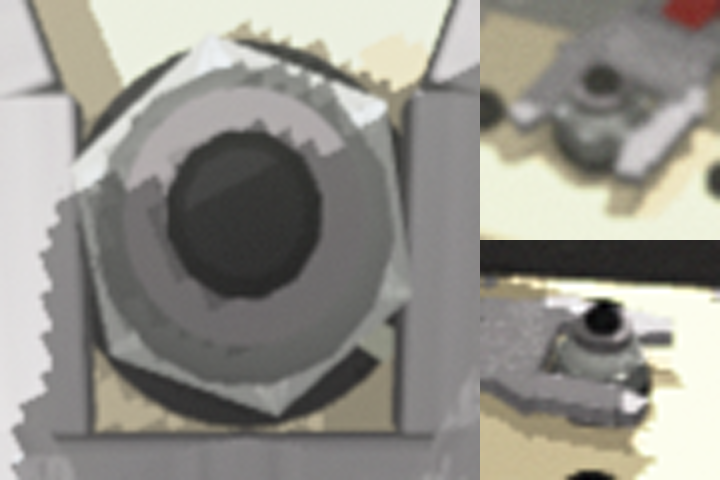

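Run:
```python
from h import *
import pickle
c=pickle.load(open("c_wrist7.pkl","rb"))
f=lambda x,y,z:onz(c,(x+.5)/4-.5+220,(y+.5)/4-.5+29,z)[:2]
P=np.array([f(x,y,.1085) for x,y in[(212,38),(385,105),(410,297),(280,415),(110,355),(75,178)]])
m=P.mean(0);a=np.degrees(np.arctan2(*(P-m).T[::-1]));print(m,np.linalg.norm(P-m,axis=1),a,(a%60))
s=f(244,213,.13);print("stopper",s)
for q in((375,345),(368,338),(380,352)):
  T=f(*q,.093)-np.array([.5635,.0389]);print("tick",np.linalg.norm(T),np.degrees(np.arctan2(T[1],T[0])))
l=[f(76,100,.105),f(92,430,.105)];r=[f(412,100,.105),f(402,430,.105)]
for p,q in(l,r): print("jaw face",np.degrees(np.arctan2(*(p-q)[::-1])))
```

```text
[0.56339268 0.03870994] [0.0204991  0.02058716 0.02021912 0.02037637 0.0205956  0.02014687] [ -13.49628095  -72.69232939 -132.98070469  167.96320106  105.80298584
   48.82522615] [46.50371905 47.30767061 47.01929531 47.96320106 45.80298584 48.82522615]
stopper [0.56379466 0.03865783]
tick 0.0207865755253362 -149.11238221341424
tick 0.019531185888800814 -148.62637810768697
tick 0.021838183124464523 -149.94116918558163
jaw face -22.964883314890663
jaw face -23.39903950450774
```

Run:
```python
from h import *
import pickle
c=pickle.load(open("c_w6.pkl","rb"))
g=lambda x,y,z:onz(c,150+(x+.5)/2.5-.5,(y+.5)/2.5-.5,z)[:2]
P=np.array([g(x,y,.1085) for x,y in[(325,165),(392,203),(388,297),(332,318),(266,285),(266,207)]])
m=P.mean(0);a=np.degrees(np.arctan2(*(P-m).T[::-1]));print(m,np.linalg.norm(P-m,axis=1),a%60)
im=cv2.imread("pics/w6.png");A=cv2.resize(im[55:140,245:320],None,fx=8,fy=8,interpolation=cv2.INTER_CUBIC)[:600]
b=cv2.imread("pics/wrist3.png");u,v=279,211;B=cv2.resize(b[175:250,240:315],None,fx=8,fy=8,interpolation=cv2.INTER_CUBIC)[:,:]
cv2.imwrite("pics/cmp.png",cv2.resize(np.hstack([A[:600,:600],B[:600,:600]]),(800,400)))
```

```text
[0.5635024  0.03771302] [0.02077871 0.02071337 0.02143732 0.01902318 0.02013393 0.01983593] [ 2.49913253  3.12711147 51.86239788  3.35567031  0.06498109 58.92942925]
```

View pics/cmp.png

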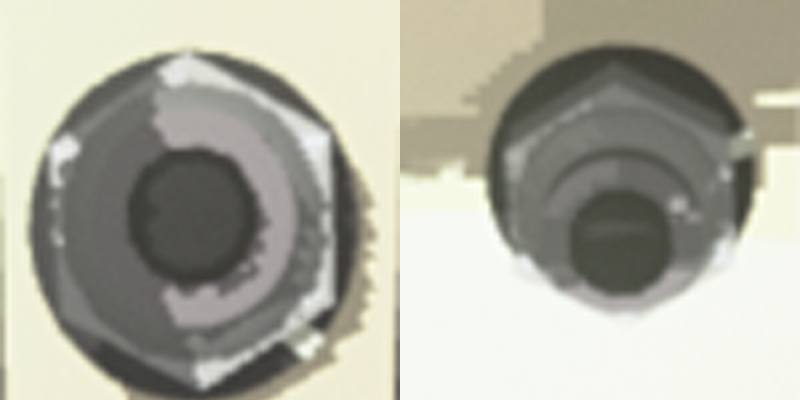

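Run:
```python
from h import *
import pickle
def an(c,f,C,T,G=np.array([.5635,.0388])):
    P=np.array([f(x,y,.1085) for x,y in C]);m=P.mean(0);a=np.degrees(np.arctan2(*(P-m).T[::-1]));a0=a[0];r=(a-a0+30)%60-30
    print("corner",m,(a0+r.mean())%60,r.round(1))
    t=f(*T,.093)
    for g in(G,m): d=t-g; print("tick",np.linalg.norm(d),np.degrees(np.arctan2(d[1],d[0])))
k=16/3
c=pickle.load(open("c_w6.pkl","rb"));an(c,lambda x,y,z:onz(c,245+(x+.5)/k-.5,55+(y+.5)/k-.5,z)[:2],[(185,53),(330,132),(332,312),(203,385),(62,318),(55,145)],(307,343))
c2=pickle.load(open("c_wrist3.pkl","rb"));an(c2,lambda x,y,z:onz(c2,240+(x-400+.5)/k-.5,175+(y+.5)/k-.5,z)[:2],[(615,65),(733,140),(730,250),(625,312),(520,262),(508,155)],(742,143))
```

```text
corner [0.56400974 0.03848305] 2.4131722416086134 [ 0.  -0.  -3.7 -0.1 -0.3 -2.2]
tick 0.022037193912416007 -71.68106578749472
tick 0.021579512336346248 -72.70142918887429
corner [0.56543415 0.03854951] 3.0008340195430137 [ 0.  -3.8  0.8 -1.2  0.4  5.3]
tick 0.02158232208303427 -71.40726400527419
tick 0.020802240318342987 -76.24224132791025
```

Combining tick and corners, the nut has gone about 76° of the 90°, with the tool at 84° (play plus load lag). I'll go on 12° and measure again.

>>> play_rows(targets=[[1,0.0045,0.0088,0,0,0,-0.1047],[1,0.0054,0.0083,0,0,0,-0.1047],[1,0,0,0,0,0,0],[1,0,0,0,0,0,0]])

```text
time_s: 19.88
position: [0.4869, 0.0935, 0.0993]
tcp_rot: [[0.811, -0.586, -0.0], [-0.586, -0.811, -0.001], [0.001, 0.001, -1.0]]
force: [0.0, -6.1, -3.0]
opening: 0.248
```

```bash
python3 st.py
python3 - <<'E'
from h import *
import pickle
c=bot.get_calibration("wrist"); im=bot.capture("wrist"); cv2.imwrite("pics/wrist8.png",im);pickle.dump(c,open("c_wrist8.pkl","wb"))
u,v=proj(c,[.5635,.0388,.105]).astype(int);y0=max(v-50,0);print(u-66,y0)
cv2.imwrite("pics/t8.png",cv2.resize(im[y0:y0+100,u-66:u+67],None,fx=6,fy=6,interpolation=cv2.INTER_CUBIC))
E
```

```text
19.88 [0.4869 0.0935 0.0993] yaw -125.85 F [ 0.  -6.1 -3. ] M [-1.01  0.25  0.13] op 21.6 tau6 0.11 j [ -2.  32. 107.  -0.  41. 124.]
215 38
```

View pics/t8.png

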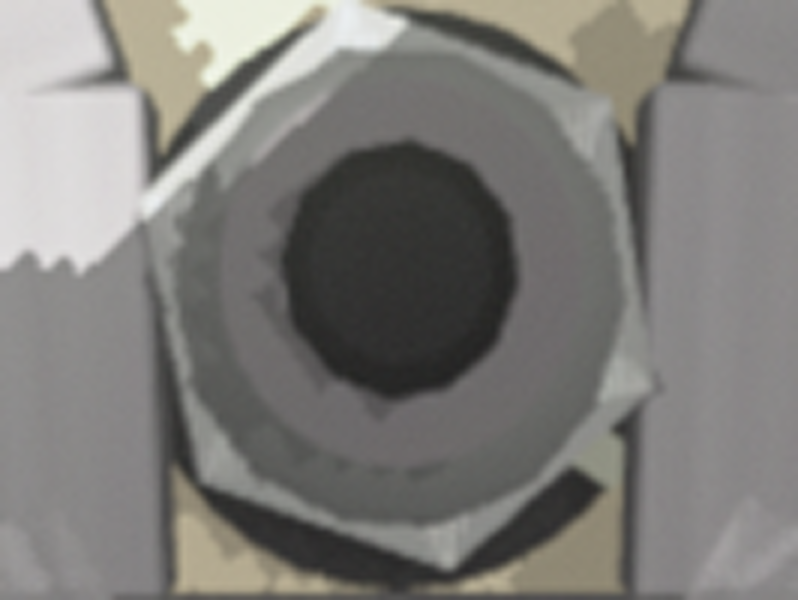

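The tick is at about (602,456), between the nut corner and the jaw. The corners are at (345,8), (607,100), (655,387), (455,568), (207,485) and (147,210).

Run:
```python
from h import *
import pickle
c=pickle.load(open("c_wrist8.pkl","rb"));f=lambda x,y,z:onz(c,215+(x+.5)/6-.5,38+(y+.5)/6-.5,z)[:2]
P=np.array([f(x,y,.1085) for x,y in[(345,8),(607,100),(655,387),(455,568),(207,485),(147,210)]]);m=P.mean(0);a=np.degrees(np.arctan2(*(P-m).T[::-1]))
print(m,np.linalg.norm(P-m,axis=1).round(4),a%60,(a%60).mean())
for q in((602,456),(610,445),(590,465)):
  for g in([.5635,.0388],m):
    T=f(*q,.093)-g;print("tick",q,np.linalg.norm(T),np.degrees(np.arctan2(T[1],T[0])))
l=[f(150,100,.103),f(168,580,.103)];r=[f(640,100,.103),f(630,580,.103)]
for p,q in(l,r): print("jaw",np.degrees(np.arctan2(*(p-q)[::-1])))
```

```text
[0.56345435 0.03867103] [0.0203 0.0204 0.0205 0.0203 0.0205 0.0202] [36.17957765 36.44555031 36.15517598 35.98407775 35.75529915 36.16852964] 36.11470174779182
tick (602, 456) 0.020681952939913956 -159.13273477368642
tick (602, 456) 0.02059362265972767 -159.42279359616504
tick (610, 445) 0.020766492248155827 -156.0575329853166
tick (610, 445) 0.020672671494609576 -156.33289374153958
tick (590, 465) 0.02027884760321225 -162.44559379642004
tick (590, 465) 0.02019672135682579 -162.7553827511558
jaw -35.71133898185487
jaw -34.974953770887105
```

Corners and tick now agree on about 87° (84–87). One more nudge of 2.5°, then I'll back the spanner off within its play (11° to square) and check for zero load.

>>> play_rows(targets=[[1,0.0025,0.0033,0,0,0,-0.0436],[1,0,0,0,0,0,0],[1,-0.0031,-0.0051,0,0,0,0.064],[1,-0.003,-0.0052,0,0,0,0.064],[1,-0.0029,-0.0053,0,0,0,0.064],[1,0,0,0,0,0,0],[1,0,0,0,0,0,0]])

```text
time_s: 20.8
position: [0.4806, 0.0824, 0.0994]
tcp_rot: [[0.887, -0.462, 0.0], [-0.462, -0.887, 0.001], [0.0, -0.001, -1.0]]
force: [-1.4, 0.6, -2.3]
opening: 0.246
```

```bash
python3 st.py
python3 - <<'E'
from h import *
import pickle
c=bot.get_calibration("wrist"); im=bot.capture("wrist"); cv2.imwrite("pics/wrist9.png",im);pickle.dump(c,open("c_wrist9.pkl","wb"))
E
```

```text
20.8 [0.4806 0.0824 0.0994] yaw -117.49 F [-1.4  0.6 -2.3] M [-0.04  0.26 -0.05] op 21.4 tau6 -0.03 j [ -3.  31. 108.   0.  41. 114.]
```

>>> play_rows(targets=[[1,0,0,0.005,0,0,0],[1,0,0,0.005,0,0,0],[1,0,0,0.005,0,0,0],[1,0,0,0,0,0,0]])

```text
time_s: 21.35
position: [0.4808, 0.082, 0.1149]
tcp_rot: [[0.888, -0.46, 0.001], [-0.46, -0.888, -0.0], [0.001, -0.001, -1.0]]
force: [-0.4, -0.3, -2.8]
opening: 0.25
```

```bash
python3 st.py
```

```text
21.35 [0.4808 0.082  0.1149] yaw -117.42 F [-0.4 -0.3 -2.8] M [ 0.03  0.27 -0.03] op 21.8 tau6 0.0 j [ -3.  30. 107.   0.  43. 114.]
```

>>> play_rows(targets=[[1,0,0,0.01,0,0,0],[1,0,0,0.03,0,0,0],[1,0,0,0.03,0,0,0],[1,0,0,0,0,0,0],[1,0,0,0,0,0,0]])

```text
time_s: 21.98
position: [0.4796, 0.082, 0.1838]
tcp_rot: [[0.888, -0.461, -0.001], [-0.461, -0.888, 0.0], [-0.001, 0.001, -1.0]]
force: [-0.5, 0.3, -3.3]
opening: 0.247
```

```bash
python3 st.py
python3 - <<'E'
from h import *
import pickle
c=bot.get_calibration("wrist"); im=bot.capture("wrist"); cv2.imwrite("pics/wrist10.png",im);pickle.dump(c,open("c_wrist10.pkl","wb"))
# unwrap the washer annulus: brightness per angle at radius 20.5..22.5 mm, z=.093
G=np.array([.5635,.0388]);hs=cv2.cvtColor(im,cv2.COLOR_BGR2GRAY)
for th in range(-200,-130,3):
    print(th,[int(hs[int(round(v)),int(round(u))]) for u,v in [proj(c,[*(G+r*np.array([np.cos(np.radians(th)),np.sin(np.radians(th))])),.093]) for r in(.0195,.0205,.0215,.0225)]])
E
```

```text
21.98 [0.4796 0.082  0.1838] yaw -117.42 F [-0.5  0.3 -3.3] M [ 0.03  0.27 -0.02] op 21.5 tau6 -0.0 j [ -3.  23. 104.   0.  53. 114.]
-200 [105, 74, 57, 104]
-197 [87, 58, 51, 114]
-194 [68, 53, 53, 85]
-191 [82, 54, 61, 138]
-188 [54, 53, 56, 154]
-185 [57, 53, 63, 117]
-182 [56, 58, 60, 115]
-179 [57, 59, 59, 150]
-176 [63, 59, 70, 119]
-173 [58, 57, 59, 131]
-170 [64, 56, 57, 118]
-167 [158, 109, 109, 136]
-164 [199, 198, 191, 192]
-161 [196, 199, 200, 197]
-158 [176, 197, 197, 198]
-155 [146, 143, 138, 159]
-152 [142, 77, 56, 89]
-149 [149, 134, 63, 110]
-146 [167, 155, 83, 140]
-143 [181, 176, 92, 140]
-140 [169, 140, 79, 109]
-137 [161, 79, 67, 124]
-134 [136, 81, 61, 108]
-131 [138, 81, 70, 131]
```

The tick is now unhidden, centred at −161°. I'll run the same profile on the picture taken before the spanner went on.

Run:
```python
from h import *
import pickle
G=np.array([.5635,.0388])
for n,cf,lo in(("w6","c_w6",-95),("wrist3","c_wrist3",-95),("wrist10","c_wrist10",-185)):
    im=cv2.cvtColor(cv2.imread(f"pics/{n}.png"),cv2.COLOR_BGR2GRAY);c=pickle.load(open(cf+".pkl","rb"));o=[]
    for th in np.arange(lo,lo+46,2.):
        e=np.array([np.cos(np.radians(th)),np.sin(np.radians(th))])
        o.append((int(th),*[int(cv2.getRectSubPix(im,(1,1),tuple(map(float,proj(c,[*(G+r*e),.093]))))[0,0]) for r in(.0205,.021,.0215)]))
    print(n,o)
```

```text
w6 [(-95, 63, 64, 65), (-93, 63, 63, 63), (-91, 63, 63, 65), (-89, 63, 63, 64), (-87, 62, 64, 64), (-85, 63, 65, 67), (-83, 64, 68, 73), (-81, 65, 69, 75), (-79, 75, 81, 78), (-77, 121, 130, 144), (-75, 155, 171, 200), (-73, 155, 172, 202), (-71, 154, 161, 181), (-69, 156, 154, 176), (-67, 146, 135, 145), (-65, 121, 96, 91), (-63, 144, 97, 69), (-61, 164, 117, 74), (-59, 185, 141, 95), (-57, 203, 183, 154), (-55, 214, 204, 178), (-53, 211, 194, 166), (-51, 201, 169, 133)]
wrist3 [(-95, 68, 66, 75), (-93, 67, 67, 72), (-91, 67, 66, 68), (-89, 67, 66, 67), (-87, 67, 66, 67), (-85, 66, 65, 68), (-83, 66, 63, 66), (-81, 72, 68, 69), (-79, 96, 94, 93), (-77, 132, 127, 124), (-75, 152, 152, 151), (-73, 156, 158, 159), (-71, 154, 157, 159), (-69, 147, 148, 154), (-67, 120, 125, 128), (-65, 94, 90, 90), (-63, 78, 72, 70), (-61, 74, 68, 63), (-59, 77, 71, 67), (-57, 79, 72, 66), (-55, 77, 71, 65), (-53, 73, 66, 63), (-51, 69, 65, 63)]
wrist10 [(-185, 54, 55, 60), (-183, 58, 57, 65), (-181, 58, 60, 65), (-179, 59, 59, 67), (-177, 59, 58, 61), (-175, 58, 58, 65), (-173, 57, 57, 59), (-171, 56, 57, 62), (-169, 75, 70, 74), (-167, 131, 126, 123), (-165, 181, 181, 180), (-163, 198, 197, 197), (-161, 199, 200, 199), (-159, 196, 196, 196), (-157, 173, 173, 168), (-155, 120, 109, 111), (-153, 81, 72, 62), (-151, 94, 65, 61), (-149, 111, 81, 65), (-147, 135, 108, 87), (-145, 160, 135, 107), (-143, 164, 142, 110), (-141, 148, 119, 85)]
```

The tick turned from −72.1° to −161.2°: 89.1°. Now the spanner goes back to its old spot on the mat.

>>> play_rows(targets=[[1,0.0082,0.0345,0,0,0,0.0655],[1,0.0082,0.0345,0,0,0,0.0655],[1,0.0082,0.0345,0,0,0,0.0655],[1,0.0082,0.0345,0,0,0,0.0655],[1,0.0082,0.0345,0,0,0,0.0655],[1,0.0082,0.0345,0,0,0,0.0655],[1,0,0,-0.05,0,0,0],[1,0,0,-0.05,0,0,0],[1,0,0,-0.045,0,0,0],[1,0,0,-0.015,0,0,0],[1,0,0,0,0,0,0],[1,0,0,0,0,0,0]])

```text
time_s: 23.52
position: [0.531, 0.2894, 0.0258]
tcp_rot: [[0.996, -0.085, 0.003], [-0.085, -0.996, 0.001], [0.003, -0.001, -1.0]]
force: [0.5, 0.2, -2.8]
opening: 0.245
```

```bash
python3 st.py
```

```text
23.52 [0.531  0.2894 0.0258] yaw -94.9 F [ 0.5  0.2 -2.8] M [-0.06  0.22 -0.05] op 21.3 tau6 0.0 j [ 18.  44.  93.   0.  43. 113.]
```

>>> play_rows(targets=[[1,-0.001,0,-0.008,0,0,0],[1,0,0,-0.006,0,0,0],[1,0,0,-0.003,0,0,0],[1,0,0,0,0,0,0]])

```text
time_s: 24.02
position: [0.5288, 0.289, 0.0075]
tcp_rot: [[0.996, -0.085, 0.0], [-0.085, -0.996, 0.0], [0.0, -0.0, -1.0]]
force: [0.7, -0.1, -1.6]
opening: 0.249
```

```bash
python3 st.py
```

```text
24.02 [0.5288 0.289  0.0075] yaw -94.9 F [ 0.7 -0.1 -1.6] M [-0.03  0.32  0.03] op 21.7 tau6 -0.0 j [ 18.  46.  93.  -0.  41. 113.]
```

>>> play_rows(targets=[[1,0,0,-0.0015,0,0,0],[1,0,0,0,0,0,0]])

```text
time_s: 24.28
position: [0.5288, 0.2891, 0.0074]
tcp_rot: [[0.996, -0.085, 0.001], [-0.085, -0.996, 0.0], [0.001, -0.0, -1.0]]
force: [-2.0, -0.8, 8.0]
opening: 0.247
```

```bash
python3 st.py
```

```text
24.27 [0.5288 0.2891 0.0074] yaw -94.88 F [-2.  -0.8  8. ] M [-0.23  0.66 -0.02] op 21.5 tau6 -0.01 j [ 18.  46.  93.  -0.  41. 113.]
```

On the mat. Release, lift straight up and clear.

>>> play_rows(targets=[[0.6,0,0,0,0,0,0],[0.5,0,0,0,0,0,0],[0.4,0,0,0,0,0,0],[0.3,0,0,0,0,0,0],[0.2,0,0,0.01,0,0,0],[0,0,0,0.04,0,0,0],[0,0,0,0.05,0,0,0],[0,0,0,0.05,0,0,0],[0,0,0,0.04,0,0,0],[0,0,0,0,0,0,0],[0,0,0,0,0,0,0],[0,0,0,0,0,0,0]])

```text
time_s: 25.78
position: [0.5274, 0.2886, 0.1943]
tcp_rot: [[0.996, -0.085, -0.003], [-0.085, -0.996, -0.001], [-0.003, 0.001, -1.0]]
force: [-0.2, -0.0, -0.8]
opening: 0.999
```

```bash
python3 st.py
python3 - <<'E'
from h import *
c=bot.get_calibration("wrist");im=bot.capture("wrist");cv2.imwrite("pics/w11.png",im)
sc=bot.capture("scene");cv2.imwrite("pics/scene11.png",sc)
for n,i,cc in(("wrist",im,c),("scene",sc,bot.get_calibration("scene"))):
    h=cv2.cvtColor(i,cv2.COLOR_BGR2HSV)
    m=(((h[...,0]<6)|(h[...,0]>174))&(h[...,1]>150)&(h[...,2]>90)).astype(np.uint8)
    if n=="scene": m[:,:330]=0; m[:,420:]=0
    k,l,st,ce=cv2.connectedComponentsWithStats(m);j=1+np.argmax(st[1:,4])
    W=np.array([onz(cc,u,v,.016)[:2] for u,v in np.argwhere(l==j)[:,::-1]]);mu=W.mean(0)
    w,V=np.linalg.eigh(np.cov((W-mu).T));d=V[:,1]*np.sign(V[0,1]);print(n,mu,np.degrees(np.arctan2(d[1],d[0])),np.ptp((W-mu)@V,axis=0))
d=cv2.absdiff(sc,cv2.imread("pics/scene0.png")).max(2);d=cv2.medianBlur(d,5)
k,l,st,ce=cv2.connectedComponentsWithStats((d>40).astype(np.uint8));print([tuple(map(int,s)) for s in st[1:] if s[4]>40])
E
```

```text
25.77 [0.5274 0.2886 0.1943] yaw -94.9 F [-0.2 -0.  -0.8] M [-0.06  0.2  -0.03] op 86.9 tau6 -0.0 j [ 18.  30.  87.   0.  63. 113.]
wrist [0.49665102 0.29194793] -5.191990887097435 [0.02228641 0.13394354]
scene [0.48828858 0.29230861] -4.920807458197425 [0.02429345 0.13749162]
[(299, 0, 185, 196, 13410), (404, 0, 60, 37, 1303), (486, 0, 74, 94, 3326), (245, 39, 21, 11, 124), (298, 67, 54, 26, 914), (215, 101, 16, 16, 165), (462, 106, 16, 17, 105), (296, 116, 10, 7, 50), (221, 119, 39, 14, 324), (279, 123, 12, 6, 48), (231, 148, 98, 98, 3670), (524, 176, 17, 11, 96), (371, 211, 6, 27, 76), (284, 219, 47, 69, 1944), (345, 244, 35, 35, 661)]
```

```bash
python3 -c "
from rig import bot
print(bot.hand_in())"
```

```text
the job is handed in; nothing more can be done
None
```

The nut is finger-tight plus a quarter turn, the spanner is back on the mat, and the job is handed in at about 26 s of the 72 s allowed.

- **Finger-tight:** I ran the nut down clockwise about 144° with the fingers. The wrist moment jumped from 0.10 to 0.85 N m and I stopped there, so it may have gone past the nip by a few degrees at most.
- **Quarter turn:** I put on the steel spanner with the red sleeve. The tool turned about 98°, because the jaw's play and the load took up the rest. With the spanner off, the washer tick had gone from −72.1° to −161.2°, which is 89.1°. With the spanner still on, before a last nudge of 2.5°, the nut corners gave 84–86° and the tick about 87°, so those two differed by a few degrees.
- **Spanner put back:** I backed it off unloaded, lifted it and laid it down. The sleeve's centre was within about 2 mm and 0.5° of where it started by the wrist camera. The wrist and scene cameras disagreed by 6–8 mm along the handle at the start and again at the end.
- **Everything else:** The largest force seen in the readings was about 8 N. The final before-and-after picture comparison showed changes that I put down to the arm and its shadows. I did not view that last picture, because my picture allowance was used up, so nothing else having moved rests on that comparison. The arm ended open, about 19 cm above the mat.

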